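# Free the stuck microphone carriage and set it against its end stop

## Robot

A 6-joint arm with a two-finger parallel gripper is mounted at the origin on the work surface. World frame = base frame: x ahead of the robot, y to its left, z up, the work surface at z = 0. Lengths are in m, angles in rad, forces in N, time in s.
With the tool pointing down it reaches from about 0.35 to 0.775 m from the base axis. Payload 7.3 kg.
Tool frame: the origin (TCP) lies on the mounting face of the last link; the fingertips stand 178 mm ahead of it and the grasp point (between the pads) lies 159 mm ahead of it (robot.tcp_to_tips is the distance from the TCP to the fingertips, in m); z points along the fingers, y is the direction in which the jaws open and shut (so a half turn about z gives the same grasp; the last joint's range is limited). The gripper opens to 92 mm and grips with 3 to 60 N. Pads are 19 mm wide; open, the fingers measure 130 mm over their backs; the gripper's body (75 mm by 190 mm) begins 47 mm behind the grasp point.
Start: joints at [0.986, 0.342, 1.524, -0, 1.275, -0.146], TCP at [0.223, 0.475, 0.405] pointing down, gripper open.
Joint ranges: [-2.53, 2.53], [-0.77, 2.02], [0.04, 2.7], [-1, 4.14], [0.28, 2.66], [-3.11, 3.11]. Speed limits (rad/s): [2.57, 2.57, 3.14, 3.14, 3.14, 3.14].

## Interface

Orientations are given as [roll, pitch, yaw] about the fixed x, y, z axes, in that order (R = Rz(yaw) Ry(pitch) Rx(roll)).
In Python, from cell import robot, viewer gives the robot as it stands.
- The arm moves only by the shell command python3 -m creep 'ROWS' [OPENING] [FORCE]. ROWS is JSON, a list that holds one entry, the list of rows, each a list of 6 numbers: the shift along the world's x, y, z in mm, then the turn, a rotation vector about the world's x, y, z in degrees. A call has 1 to 5 rows; each row shifts and turns the pose as measured when the row begins; what a row does not reach is not made up. A row lasts 1/12 s, in which the tool goes at most 41.7 mm and 7.16 degrees, less where a joint would pass 70% of its speed; a pose out of reach is approached as far as the arm can. A call with a gripper value outside its range is refused whole. OPENING is the closure, from -1 (fully open) to 1 (shut), set as the call begins (- or left out, the last holds). The fingers move at their own pace and stop on an object; FORCE is the grip in N (left out, the last holds). Time passes only in rows, so rows that do not move let the fingers close. It gives the time, the measured TCP pose, the force and the opening at its end, in the units of the state.
- robot.observe(): the state, without advancing time (a new reading comes with each control period).
- viewer.read_camera(name): name is "scene" or "top" or "wrist"; returns the picture (400x640x3 uint8, blue, green, red); there is no depth.
- viewer.camera_model(name): a dict with "fx", "fy", "cx", "cy" (pixels), "pose" (4x4, takes a point from camera to world coordinates); the wrist camera has in their place "mount" (4x4, takes a point from camera to tool coordinates, whose origin is the TCP and whose axes are the flange's). Camera axes: x right, y up, looking along -z (the intrinsics and any distortion apply to the point x, -y, -z); pixel columns grow to the right and rows downward; lengths in m; the calibration is good to about 2 mm. A picture is of the moment at which its call begins: read the wrist's pose just before it. camera_model takes no time and is no camera call.
- robot.hand_in(): hands the job in, once; it reports no verdict.
The state is a dict: "time": time; "qpos": joint angles; "qvel": joint speeds; "joint_efforts": joint torques, N m; "tool_pos": TCP position; "tool_rot": TCP orientation; "contact_force": force on the tool from outside, world axes, zero at the start; "torque": the same for the moment, N m; "opening": finger opening in m.
Only numpy, scipy, OpenCV 4.12 (cv2) and the standard library are available. Lean on these libraries where they do the work, as an engineer would, in place of code of your own. Each camera call takes 0.05 s, during which the arm holds its last target. There are 200 camera calls.

## Task

The measuring microphone's carriage has stuck on its rail: push it along the rail towards the hood until it breaks free, then run it on gently until it rests lightly pressed against the soft sprung end stop hidden inside the hood (never load that stop with more than 10 N), and leave it there. Then throw the clamp lever on top of the carriage right over to its other side, and let go. Leave the other things on the bench where they are.

Things in the scene. Friction and masses are not known exactly. Their poses are not given: they have to be found in the camera images.
- rail: bright metal base plate 360 x 100 x 8 with a steel rail (top 26 above the table) fixed to the bench. The origin lies on the table under the rail's centre line; its x axis runs along the rail towards the hood, z up. The plate reaches from x = -240 to x = +120.
- carriage (a joint): travel of the carriage along the rail's x, in m, growing towards the hood; the carriage's middle is at x = travel - 0.130 in the rail's frame. It starts at 0 to 0.03, stuck in dried grease (11 to 15 N of push), comes free somewhere from 0.043 to 0.062, then runs with about 4 N of friction and stays where it is left. The rail ends at 0.185.
- push_face (a point): centre of the flat rear face (away from the hood) of the carriage, 59.5 mm above the table; axes as the rail's. The carriage is a plain aluminium block 120 long (x), 80 wide, underside 32 and top 87 above the table; behind this face the rail is bare (top 26 above the table).
- hood: grey sheet-metal hood 170 long (x), 90 wide, 83 high, fixed at the rail's end; origin on the table at the middle of its open end. Hidden inside is the end stop with a soft spring buffer (1.1 N per mm, plus a little more when met fast, at most 26 mm), met at an unknown carriage travel from 0.09 to 0.16, different each time. Friction holds the carriage against the slightly compressed buffer when let go.
- mic_tip (a point): front end of the microphone, a slim tube along x (20 mm thick, then 13), 112 mm above the table. It begins 75 mm in front of the push face and is fixed on the carriage's front half. Below it a steel tongue, 12 mm thick, 50 above the table, sticks out 100 mm from the carriage's front and enters the hood to meet the end stop.
- lever (a joint): angle of the clamp lever on the carriage, in rad: about 0 (at most 0.12) = leaning to the rail's +y side, as found; 1.0 = its stop, leaning as far to the -y side. It turns about the rail's x direction, is stiff (0.10 N m, about 2 N at the knob) and stays where it is left.
- lever_tip (a point): centre of the lever's black ball knob (22 mm across) at the end of a 10 mm thick steel rod, leaning 0.5 rad from upright at either end. The rod is 65 mm from pivot to knob centre; the pivot lies 30 mm in front of the push face, in the middle of the carriage's width, 90 mm above the table. The point moves with the lever.
- cup: open paper-style drinking cup, rim radius 38, 92 tall; origin at the centre of its underside (sizes in mm); a bystander, to be left alone
- phone: black telephone lying flat, 150 x 75 x 9; origin at the centre of its underside (sizes in mm); a bystander, to be left alone
- mouse: computer mouse, 100 x 58 x 32; origin at the centre of its underside (sizes in mm); a bystander, to be left alone
- screwdriver: screwdriver lying flat, 170 long; origin at its middle, on its underside (sizes in mm); a bystander, to be left alone
- tweeter: small round loudspeaker driver, flange 92 across, 33 tall; origin at the centre of its underside (sizes in mm); a bystander, to be left alone
- jar: small jar with a black lid, radius 26, 70 tall; origin at the centre of its underside (sizes in mm); a bystander, to be left alone
Not all that is in view belongs to the job. There is more than one size of the hood; the job needs the smaller.

How it is judged:
By the outcome, as a careful person would: the job done as asked, in the order asked, and still so for the second after the job is handed in, with the robot touching nothing.
It also fails if it takes over 67 s, if anything falls off the work surface, if the arm or the gripper's body presses on something with over 40 N, if the wrist force passes 120 N, or if a joint passes its speed limit or range.

## Working session

There is one attempt and no reset: what is moved stays moved. The work goes in short steps, Python scripts to look and compute and a shell command to move; the robot and the scene stay as the last step left them, time stands still between calls to the robot, and variables do not carry over. Pictures are saved under pics/ and viewed, about 8 in all and at most 12, crops included, and the job is handed in when it is done.

```bash
mkdir -p pics; ls; python3 - <<'E'
from cell import robot, viewer
import cv2,numpy as np
for n in("scene","top"):
    cv2.imwrite(f"pics/{n}1.png",viewer.read_camera(n)); m=viewer.camera_model(n); print(n,{k:(np.round(v,3).tolist() if k!='x' else v) for k,v in m.items()})
s=robot.observe();print(s)
print(viewer.camera_model("wrist"))
E
```

```text
pics
scene {'fx': 413.646, 'fy': 413.646, 'cx': 324.157, 'cy': 205.862, 'pose': [[0.761, -0.471, 0.446, 0.949], [0.648, 0.543, -0.534, -0.597], [0.009, 0.695, 0.719, 0.858], [0.0, 0.0, 0.0, 1.0]]}
top {'fx': 418.154, 'fy': 418.154, 'cx': 314.705, 'cy': 196.165, 'pose': [[0.009, 0.99, -0.143, 0.315], [-1.0, 0.009, 0.001, -0.032], [0.002, 0.143, 0.99, 1.381], [0.0, 0.0, 0.0, 1.0]]}
{'time': 0.1, 'qpos': array([ 9.85996235e-01,  3.42652664e-01,  1.52488786e+00, -3.80001300e-06,
        1.27541124e+00, -1.45997397e-01]), 'qvel': array([ 1.13016240e-03,  6.69595840e-04, -3.98394147e-03,  6.20877334e-05,
        4.08726188e-04,  5.11595217e-04]), 'joint_efforts': array([ 8.89372368e-04, -4.32004023e+01, -2.44695729e+01,  7.18960888e-02,
        5.26851194e-02, -3.14996976e-05]), 'tool_pos': array([0.22296595, 0.47517748, 0.40412624]), 'tool_rot': array([-3.14024748e+00, -1.94126650e-04,  2.70279094e+00]), 'contact_force': array([-0.38693002,  0.17198258,  0.29289011]), 'torque': array([ 0.00440019, -0.00060731,  0.02284141]), 'opening': 0.09168691430596979}
{'fx': 294.0941305908973, 'fy': 294.0941305908973, 'cx': 321.28012406085213, 'cy': 200.1904723302676, 'mount': array([[-8.76392642e-04,  9.63899401e-01,  2.66265236e-01,
         7.15595080e-02],
       [ 9.99999447e-01,  6.89900599e-04,  7.93935347e-04,
        -7.59856917e-04],
       [ 5.81577260e-04,  2.66265784e-01, -9.63899473e-01,
         2.02970449e-02],
       [ 0.00000000e+00,  0.00000000e+00,  0.00000000e+00,
         1.00000000e+00]])}
```

View pics/scene1.png

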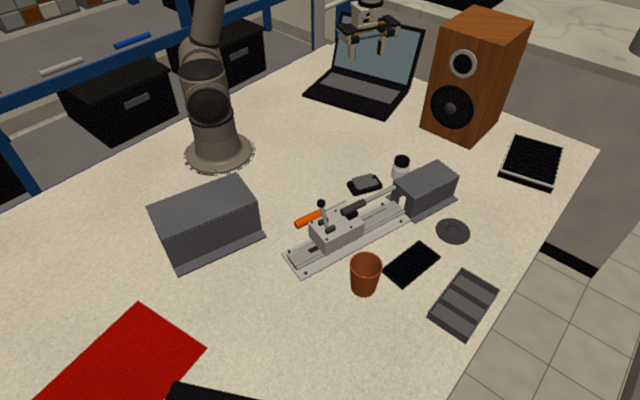

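View pics/top1.png

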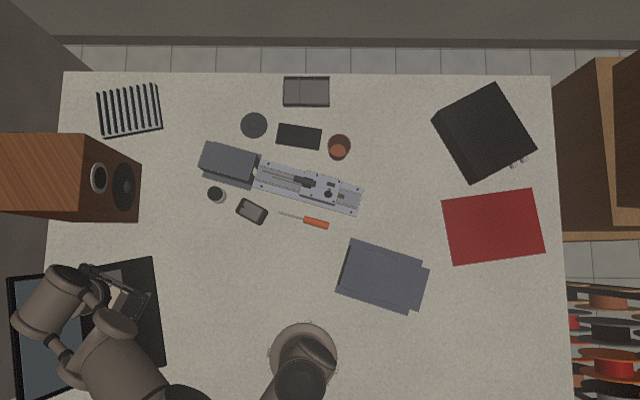

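The scene picture shows the carriage on its rail at (335,230), and its hood at (425,190). A larger hood, the decoy, stands loose at (205,225). In the top view the rail runs from (362,205) to (258,172), the smaller hood is at (229,165) and the big decoy at (383,275). The knob is at about (328,195). The candidate for the job is the carriage with the small hood on the rail. I'll check this in a close crop.

```bash
python3 - <<'E'
import cv2,numpy as np
a=cv2.imread("pics/top1.png")[130:230,185:375]; cv2.imwrite("pics/topc.png",cv2.resize(a,None,fx=4,fy=4,interpolation=cv2.INTER_CUBIC))
a=cv2.imread("pics/scene1.png")[150:290,270:470]; cv2.imwrite("pics/scenec.png",cv2.resize(a,None,fx=4,fy=4,interpolation=cv2.INTER_CUBIC))
E
```

```text
(no output)
```

View pics/topc.png

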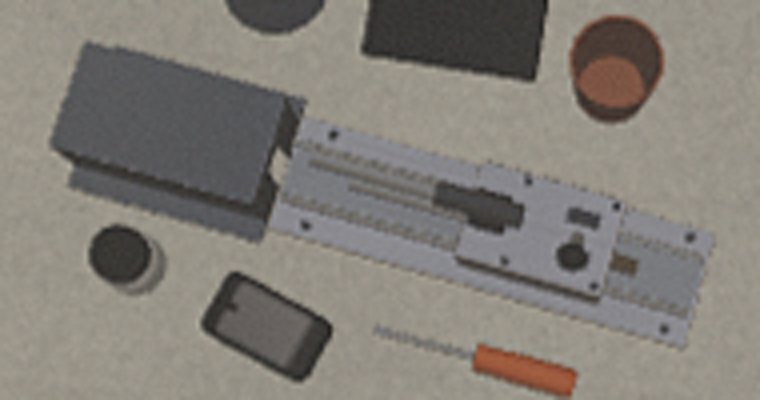

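View pics/scenec.png

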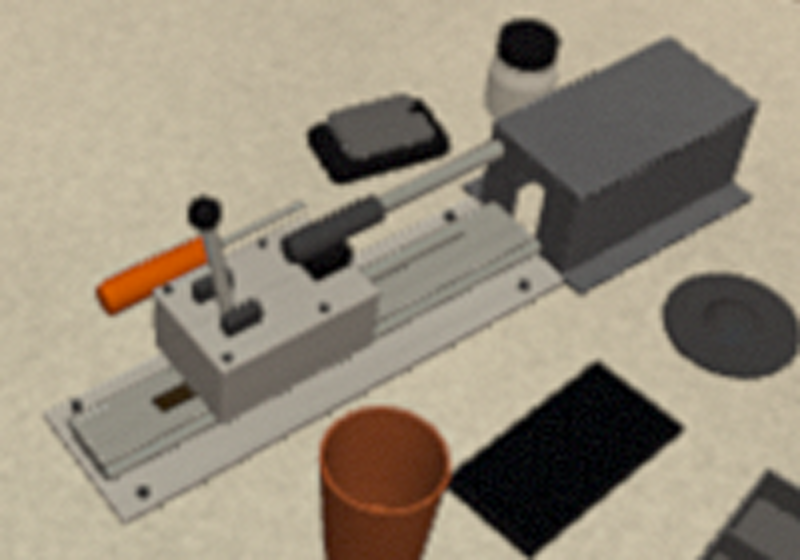

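The crops confirm it. The carriage has a mic and a black knob, top crop (572,255), leaning to the robot's side, which is the rail's +y. The mic tongue points into the small hood at the rail's end. Next I fit the rail pose.

```bash
cat > h.py <<'E'
import numpy as np,cv2
from cell import robot,viewer
def proj(m,P,pose=None):
    T=np.linalg.inv(m["pose"] if pose is None else pose); p=np.atleast_2d(P)@T[:3,:3].T+T[:3,3]
    return np.c_[m["cx"]+m["fx"]*p[:,0]/-p[:,2], m["cy"]+m["fy"]*-p[:,1]/-p[:,2]]
def rail(q,P):
    c,s=np.cos(q[2]),np.sin(q[2]); P=np.atleast_2d(P)
    return np.c_[q[0]+c*P[:,0]-s*P[:,1], q[1]+s*P[:,0]+c*P[:,1], P[:,2]]
def wristpose():
    s=robot.observe(); from scipy.spatial.transform import Rotation as R
    T=np.eye(4);T[:3,:3]=R.from_euler("xyz",s["tool_rot"]).as_matrix();T[:3,3]=s["tool_pos"]
    return T@viewer.camera_model("wrist")["mount"]
E
python3 - <<'E'
from h import *
from scipy.optimize import least_squares
# (crop px, rail-frame point as fn of carriage offset flag)
top=[((685,347),(-.24,.05,.008),0),((713,232),(-.24,-.05,.008),0),((620,203),(-.06,-.04,.087),1),((603,290),(-.06,.04,.087),1),((480,162),(.06,-.04,.087),1),((458,258),(.06,.04,.087),1)]
sc=[((47,414),(-.24,.05,.008),0),((125,522),(-.24,-.05,.008),0),((157,293),(-.06,.04,.087),1),((222,378),(-.06,-.04,.087),1),((380,292),(.06,-.04,.087),1)]
data=[]
for L,n,o in((top,"top",(185,130)),(sc,"scene",(270,150))):
    m=viewer.camera_model(n)
    for c,p,f in L: data.append((m,np.array([(c[0]+.5)/4-.5+o[0],(c[1]+.5)/4-.5+o[1]]),np.array(p),f))
def res(q): return np.concatenate([(proj(m,rail(q,p+f*np.array([q[3]-.13,0,0])))[0]-c) for m,c,p,f in data])
r=least_squares(res,[.45,0,1.3,.01]); q=r.x
print("q",q,np.degrees(q[2])); print(r.fun.reshape(-1,2).round(2))
t=q[3]; pf=t-.19
print("push_face",rail(q,(pf,0,.0595)),"dir",np.cos(q[2]),np.sin(q[2]))
print("knob",rail(q,(pf+.03,.065*np.sin(.5),.09+.065*np.cos(.5))))
E
```

```text
q [0.55892721 0.05053038 1.30698724 0.02730017] 74.8848525701649
[[-0.25 -0.25]
 [ 0.44 -0.33]
 [ 2.05 -0.72]
 [-0.38  1.83]
 [ 0.35 -0.56]
 [-1.12 -0.43]
 [-0.58  0.05]
 [ 0.74  0.24]
 [-1.3  -0.35]
 [ 0.69 -0.81]
 [ 0.7  -0.35]]
push_face [[ 0.51650164 -0.10654065  0.0595    ]] dir 0.2607597439720978 0.9654037269057987
knob [[ 0.49423989 -0.06945257  0.14704287]]
```

```bash

python3 -m creep '[[[13,-35,0,0,0,-4],[13,-35,0,0,0,-4],[13,-35,0,0,0,-4],[13,-35,0,0,0,-4],[13,-35,0,0,0,-4]]]' 1 20
python3 -m creep '[[[13,-35,0,0,0,-4],[13,-35,0,0,0,-4],[13,-35,0,0,0,-4],[13,-35,0,0,0,-4],[13,-35,0,0,0,-4]]]'
python3 -m creep '[[[13,-35,0,0,0,-4],[13,-35,0,0,0,-4],[13,-35,0,0,0,-4],[13,-35,0,0,0,-4],[13,-35,0,0,0,-4]]]'
python3 -m creep '[[[13,-35,0,0,0,-4],[13,-35,0,0,0,-4],[13,-35,0,0,0,-4],[13,-35,0,0,0,-4],[13,-35,0,0,0,-4]]]'
```

```text
time: 0.52
tool_pos: [0.2865, 0.2988, 0.4011]
tool_rot: [-3.138, -0.002, 2.351]
contact_force: [1.8, 0.3, 0.1]
opening: 0.063
time: 0.93
tool_pos: [0.3511, 0.1152, 0.4004]
tool_rot: [-3.137, -0.002, 1.987]
contact_force: [1.3, 0.4, 0.2]
opening: 0.0297
time: 1.35
tool_pos: [0.416, -0.0695, 0.4002]
tool_rot: [-3.137, -0.003, 1.619]
contact_force: [0.4, 0.7, -0.2]
opening: 0.0012
time: 1.77
tool_pos: [0.4815, -0.2548, 0.3987]
tool_rot: [-3.134, -0.004, 1.249]
contact_force: [-0.1, 0.4, -0.1]
opening: 0.0006
```

```bash

python3 -m creep '[[[0,2,-10,5.8,-1.6,0.7],[0,2,-10,5.8,-1.6,0.7],[0,2,-10,5.8,-1.6,0.7],[0,2,-10,5.8,-1.6,0.7],[0,2,-10,5.8,-1.6,0.7]]]'
python3 -m creep '[[[0,0,0,0,0,0],[0,0,0,0,0,0]]]'
python3 - <<'E'
from h import *
T=wristpose(); cv2.imwrite("pics/w1.png",viewer.read_camera("wrist")); np.save("w1.npy",T)
s=robot.observe();print(s["tool_pos"],s["qpos"]); 
from scipy.spatial.transform import Rotation as R
M=R.from_euler("xyz",s["tool_rot"]).as_matrix(); print(M.round(3)); print("tip",s["tool_pos"]+.178*M[:,2])
E
```

```text
time: 2.18
tool_pos: [0.4834, -0.2533, 0.3467]
tool_rot: [-3.125, -0.545, 1.299]
contact_force: [-0.6, 0.5, -0.9]
opening: 0.0008
time: 2.35
tool_pos: [0.4826, -0.2542, 0.3432]
tool_rot: [-3.117, -0.55, 1.292]
contact_force: [-0.0, -0.3, -0.4]
opening: 0.0007
[ 0.48261101 -0.25403184  0.34316372] [-0.74441372  0.49524083  1.52147663  0.47732056  1.43397701 -0.61422079]
[[ 0.234  0.965  0.12 ]
 [ 0.82  -0.262  0.508]
 [ 0.522 -0.021 -0.853]]
tip [ 0.50392477 -0.16352258  0.19138165]
```

View pics/w1.png

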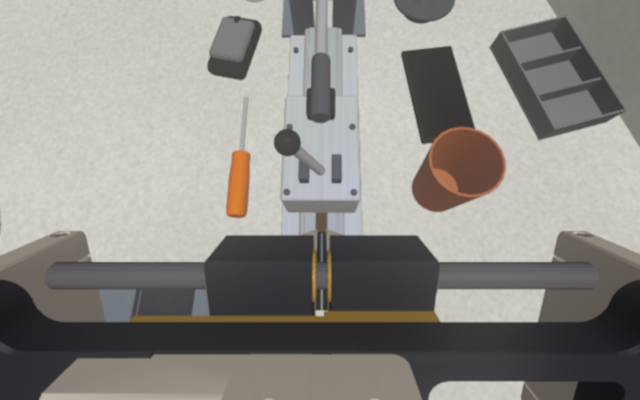

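The wrist view shows the carriage's rear top edge at about (281,202)-(360,203), the knob at (287,142) and the cup rim at (466,162). The closed fingers are lined up with the rail. Next I compare these with the fit's predictions.

```bash
python3 - <<'E'
from h import *
m=viewer.camera_model("wrist"); T=np.load("w1.npy"); q=[.5589,.0505,1.3070]; pf=.0273-.19
for n,p in dict(rl=(pf,.04,.087),rr=(pf,-.04,.087),fl=(pf+.12,.04,.087),fr=(pf+.12,-.04,.087),knob=(pf+.03,.0312,.147)).items(): print(n,proj(m,rail(q,p),T).round(1))
def back(px,z):
    d=T[:3,:3]@np.array([(px[0]-m["cx"])/m["fx"],-(px[1]-m["cy"])/m["fy"],-1]); o=T[:3,3]; return o+d*(z-o[2])/d[2]
def tor(P): c,s=np.cos(q[2]),np.sin(q[2]); d=P[:2]-np.array(q[:2]); return (d@[c,s],d@[-s,c])
for n,px,z in(("rl",(281,201),.087),("rr",(360,202),.087),("fl",(287,96),.087),("fr",(353,96),.087),("knob",(287,142),.147),("cup",(466,162),.092)): print(n,np.round(tor(back(px,z)),4))
E
```

```text
rl [[279.7 199.3]]
rr [[361.4 198.6]]
fl [[283.7  94. ]]
fr [[356.9  92.8]]
knob [[280.2 143.3]]
rl [-0.1644  0.0387]
rr [-0.1662 -0.0385]
fl [-0.0454  0.0363]
fr [-0.0467 -0.0356]
knob [-0.1316  0.0257]
cup [-0.1276 -0.1437]
```

```bash

python3 -m creep '[[[-1,0,-31,0,0,0.3],[-1,0,-31,0,0,0.3],[-1,0,-31,0,0,0.3],[0,0,-28,0,0,0],[0,0,0,0,0,0]]]'
python3 -m creep '[[[5.2,19.3,0,0,0,0],[3,10,0,0,0,0],[0,0,0,0,0,0]]]'
cat > st.py <<'E'
from h import *
from scipy.spatial.transform import Rotation as R
s=robot.observe();M=R.from_euler("xyz",s["tool_rot"]).as_matrix();t=s["tool_pos"]+.178*M[:,2]
c,n=np.cos(1.307),np.sin(1.307);d=t-[.5589,.0505,0];f=s["contact_force"]
print("tip rail",np.round([d[0]*c+d[1]*n,-d[0]*n+d[1]*c,d[2]],4),"Frail",np.round([f[0]*c+f[1]*n,-f[0]*n+f[1]*c,f[2]],1))
E
python3 st.py
```

```text
time: 2.82
tool_pos: [0.4811, -0.2538, 0.2247]
tool_rot: [-3.132, -0.527, 1.321]
contact_force: [-0.8, 0.7, -0.3]
opening: 0.0003
time: 3.07
tool_pos: [0.4907, -0.224, 0.2277]
tool_rot: [-3.135, -0.521, 1.323]
contact_force: [-0.6, 0.6, -0.1]
opening: 0.0005
tip rail [-0.1941 -0.0031  0.0734] Frail [ 0.4  0.8 -0.1]
```

```bash

python3 -m creep '[[[1,6,-3,0,0,0],[1,5,-3,0,0,0],[0,0,0,0,0,0]]]' ; python3 st.py
for i in 1; do python3 -m creep '[[[1,4,0,0,0,0],[1,4,0,0,0,0]]]'; python3 st.py; done
python3 -m creep '[[[1.3,4.8,0,0,0,0],[1.3,4.8,0,0,0,0]]]'; python3 st.py
```

```text
time: 3.32
tool_pos: [0.494, -0.2126, 0.2254]
tool_rot: [3.14, -0.517, 1.329]
contact_force: [-0.2, 0.3, -0.7]
opening: 0.0005
tip rail [-0.183  -0.0043  0.0706] Frail [ 0.2  0.2 -0.7]
time: 3.48
tool_pos: [0.4963, -0.205, 0.2263]
tool_rot: [3.138, -0.515, 1.329]
contact_force: [-0.4, 0.0, 0.6]
opening: 0.0006
tip rail [-0.1753 -0.0048  0.0714] Frail [-0.1  0.4  0.6]
time: 3.65
tool_pos: [0.4988, -0.1964, 0.2267]
tool_rot: [3.136, -0.511, 1.33]
contact_force: [-5.9, -8.8, 2.7]
opening: 0.0001
tip rail [-0.167  -0.0053  0.0714] Frail [-10.    3.4   2.7]
```

```bash

python3 -m creep '[[[1.2,4.8,0,0,0,0],[1.2,4.8,0,0,0,0]]]' ; python3 st.py
python3 -m creep '[[[1.2,4.8,0,0,0,0],[1.2,4.8,0,0,0,0]]]' ; python3 st.py
python3 -m creep '[[[1.2,4.8,0,0,0,0],[1.2,4.8,0,0,0,0]]]' ; python3 st.py
```

```text
time: 3.82
tool_pos: [0.5007, -0.1887, 0.2272]
tool_rot: [3.135, -0.504, 1.331]
contact_force: [-4.6, -8.2, 3.0]
opening: 0.0006
tip rail [-0.16   -0.0054  0.0714] Frail [-9.1  2.4  3. ]
time: 3.98
tool_pos: [0.5025, -0.1811, 0.2278]
tool_rot: [3.133, -0.498, 1.331]
contact_force: [-5.8, -9.1, 4.5]
opening: 0.0005
tip rail [-0.1533 -0.0055  0.0715] Frail [-10.3   3.3   4.5]
time: 4.15
tool_pos: [0.5043, -0.1736, 0.2285]
tool_rot: [3.131, -0.491, 1.332]
contact_force: [-5.7, -8.0, 3.4]
opening: 0.0009
tip rail [-0.1466 -0.0056  0.0715] Frail [-9.2  3.5  3.4]
```

```bash

python3 -m creep '[[[1,4,-0.3,0.3,-0.1,0],[1,4,-0.3,0.3,-0.1,0]]]' ; python3 st.py
python3 -m creep '[[[1,4,-0.3,0.3,-0.1,0],[1,4,-0.3,0.3,-0.1,0]]]' ; python3 st.py
python3 -m creep '[[[1,4,-0.3,0.3,-0.1,0]]]' ; python3 st.py
```

```text
time: 4.32
tool_pos: [0.5059, -0.1666, 0.2281]
tool_rot: [3.129, -0.498, 1.332]
contact_force: [-2.2, -3.8, -0.6]
opening: 0.0005
tip rail [-0.1383 -0.0055  0.0718] Frail [-4.2  1.1 -0.6]
time: 4.48
tool_pos: [0.5078, -0.1588, 0.2273]
tool_rot: [3.127, -0.508, 1.332]
contact_force: [-1.3, -4.3, -1.2]
opening: 0.0003
tip rail [-0.1288 -0.0056  0.0718] Frail [-4.5  0.1 -1.2]
time: 4.57
tool_pos: [0.5089, -0.1547, 0.2268]
tool_rot: [3.127, -0.513, 1.332]
contact_force: [-2.2, -4.7, -1.5]
opening: 0.0004
tip rail [-0.1237 -0.0056  0.0718] Frail [-5.1  0.9 -1.5]
```

```bash
cat > chk.py <<'E'
import sys; from st import *
F=-(f[0]*c+f[1]*n); sys.exit(F>6.0)
E
python3 -m creep '[[[0.6,2.4,0,0.1,0,0],[0.6,2.4,0,0.1,0,0],[0.6,2.4,0,0.1,0,0]]]' >/dev/null; python3 chk.py && 
python3 -m creep '[[[0.5,2,0,0.1,0,0],[0.5,2,0,0.1,0,0]]]' >/dev/null; python3 chk.py && 
python3 -m creep '[[[0.5,2,0,0.1,0,0]]]' >/dev/null; python3 chk.py && 
python3 -m creep '[[[0.5,2,0,0.1,0,0]]]' >/dev/null; python3 chk.py && 
python3 -m creep '[[[0.5,2,0,0.1,0,0]]]' >/dev/null; python3 chk.py &&
python3 -m creep '[[[0.5,2,0,0.1,0,0]]]' 
```

```text
tip rail [-0.1146 -0.0056  0.0718] Frail [-4.3 -0.5 -1.4]
tip rail [-0.1146 -0.0056  0.0718] Frail [-4.3 -0.5 -1.4]
tip rail [-0.1146 -0.0056  0.0718] Frail [-4.3 -0.5 -1.4]
tip rail [-0.1146 -0.0056  0.0718] Frail [-4.3 -0.5 -1.4]
tip rail [-0.1146 -0.0056  0.0718] Frail [-4.3 -0.5 -1.4]False
False
False
False
False
```

```bash
sed -i 's/sys.exit(F>6.0)/sys.exit(int(F>6.0))/' chk.py
python3 -m creep '[[[0.5,2,0,0.1,0,0],[0.5,2,0,0.1,0,0]]]' >/dev/null; python3 chk.py && 
python3 -m creep '[[[0.5,2,0,0.1,0,0]]]' >/dev/null && python3 chk.py && 
python3 -m creep '[[[0.5,2,0,0.1,0,0]]]' >/dev/null && python3 chk.py && 
python3 -m creep '[[[0.5,2,0,0.1,0,0]]]' >/dev/null && python3 chk.py && 
python3 -m creep '[[[0.5,2,0,0.1,0,0]]]' >/dev/null && python3 chk.py && 
python3 -m creep '[[[0.5,2,0,0.1,0,0]]]' >/dev/null && python3 chk.py && 
python3 -m creep '[[[0.5,2,0,0.1,0,0]]]' >/dev/null && python3 chk.py &&
python3 -m creep '[[[0.5,2,0,0.1,0,0]]]' && python3 chk.py
```

```text
tip rail [-0.1095 -0.0056  0.0719] Frail [-3.3 -0.4 -3.4]
tip rail [-0.107  -0.0056  0.0719] Frail [-3.8 -1.6 -2.6]
tip rail [-0.1046 -0.0056  0.072 ] Frail [-3.3 -0.5 -3.5]
tip rail [-0.1021 -0.0056  0.0721] Frail [-3.8 -0.4 -3.4]
tip rail [-0.0995 -0.0055  0.0723] Frail [-4.2 -1.3 -2.5]
tip rail [-0.097  -0.0055  0.0724] Frail [-4.2 -0.3 -2.4]
tip rail [-0.0945 -0.0054  0.0726] Frail [-3.5 -1.3 -2.9]
time: 5.57
tool_pos: [0.5166, -0.1272, 0.226]
tool_rot: [3.131, -0.534, 1.329]
contact_force: [0.5, -4.0, -3.3]
opening: 0.0009
tip rail [-0.092  -0.0054  0.0728] Frail [-3.7 -1.6 -3.3]
```

```bash
sed -i 's/F>6.0/F>5.5/' chk.py
python3 -m creep '[[[0.5,2,-0.3,0,0,0]]]' >/dev/null; python3 chk.py && 
python3 -m creep '[[[0.5,2,-0.3,0,0,0]]]' >/dev/null && python3 chk.py && 
python3 -m creep '[[[0.5,2,-0.3,0,0,0]]]' >/dev/null && python3 chk.py && 
python3 -m creep '[[[0.5,2,-0.3,0,0,0]]]' >/dev/null && python3 chk.py && 
python3 -m creep '[[[0.5,2,-0.3,0,0,0]]]' >/dev/null && python3 chk.py && 
python3 -m creep '[[[0.5,2,-0.3,0,0,0]]]' >/dev/null && python3 chk.py && 
python3 -m creep '[[[0.5,2,-0.3,0,0,0]]]' >/dev/null && python3 chk.py && 
python3 -m creep '[[[0.5,2,-0.3,0,0,0]]]' >/dev/null && python3 chk.py && 
python3 -m creep '[[[0.5,2,-0.3,0,0,0]]]' >/dev/null && python3 chk.py && 
python3 -m creep '[[[0.5,2,-0.3,0,0,0]]]' >/dev/null && python3 chk.py && 
python3 -m creep '[[[0.5,2,-0.3,0,0,0]]]' >/dev/null && python3 chk.py && 
python3 -m creep '[[[0.5,2,-0.3,0,0,0]]]' && python3 chk.py
```

```text
tip rail [-0.0896 -0.0054  0.0726] Frail [-3.6 -1.  -0.5]
tip rail [-0.0873 -0.0055  0.0725] Frail [-3.2 -0.9 -0.9]
tip rail [-0.0849 -0.0055  0.0725] Frail [-5.2 -0.7  0.4]
tip rail [-0.0825 -0.0055  0.0724] Frail [-4.2 -1.2  0.4]
tip rail [-0.0802 -0.0055  0.0723] Frail [-5.2  0.2  0.6]
tip rail [-0.0777 -0.0056  0.0723] Frail [-5.  -0.5  1.7]
tip rail [-0.0754 -0.0056  0.0722] Frail [-3.8 -0.4  0.9]
tip rail [-0.073  -0.0056  0.0721] Frail [-4.6 -0.6  1. ]
tip rail [-0.0706 -0.0057  0.0721] Frail [-3.7 -1.2  2.8]
tip rail [-0.0682 -0.0057  0.072 ] Frail [-4.7 -0.5  3.3]
tip rail [-0.0659 -0.0058  0.0719] Frail [-4.4 -0.1  2.8]
time: 6.57
tool_pos: [0.5238, -0.1003, 0.2247]
tool_rot: [3.127, -0.537, 1.331]
contact_force: [-1.9, -6.7, 5.4]
opening: 0.0006
tip rail [-0.0637 -0.0058  0.0717] Frail [-7.   0.1  5.4]
```

```bash

python3 -m creep '[[[0.15,0.5,0.1,0,0,0]]]' >/dev/null; python3 st.py
python3 -m creep '[[[0.15,0.5,0.1,0,0,0]]]' >/dev/null; python3 st.py
```

```text
tip rail [-0.0631 -0.0059  0.0719] Frail [-7.1 -0.   3.2]
tip rail [-0.0627 -0.0059  0.072 ] Frail [-6.   0.2  2.5]
```

```bash

python3 -m creep '[[[0.2,1,0,0,0,0]]]' >/dev/null; python3 st.py
python3 -m creep '[[[0.2,0.8,0,0,0,0]]]' >/dev/null; python3 st.py
```

```text
tip rail [-0.062  -0.0059  0.0719] Frail [-8.1  1.2  3.6]
tip rail [-0.0616 -0.0059  0.0719] Frail [-7.9  1.7  4.3]
```

```bash

python3 -m creep '[[[-1,-3,0,0,0,0],[-3,-10,0,0,0,0],[-5,-20,0,0,0,0],[-5,-20,0,0,0,0],[-1,0,30,0,0,0]]]' >/dev/null; python3 st.py
python3 -m creep '[[[0,0,30,0,0,0],[0,0,30,0,0,0],[0,0,25,0,0,0],[0,0,0,0,0,0],[0,0,0,0,0,0]]]'; python3 st.py
python3 - <<'E'
from h import *
T=wristpose(); cv2.imwrite("pics/w2.png",viewer.read_camera("wrist")); np.save("w2.npy",T)
E
```

```text
tip rail [-0.1157  0.0005  0.0972] Frail [-1.3 -0.  -0.3]
time: 7.73
tool_pos: [0.5046, -0.1524, 0.3399]
tool_rot: [-3.136, -0.544, 1.325]
contact_force: [-0.8, 0.3, -1.3]
opening: 0.0006
tip rail [-0.1179  0.0021  0.1876] Frail [ 0.   0.8 -1.3]
```

View pics/w2.png

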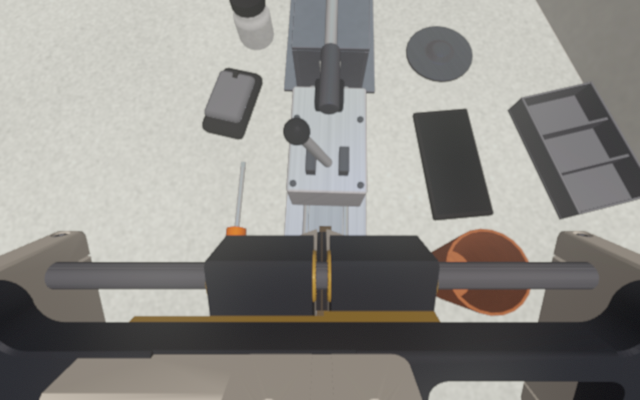

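The carriage's rear top edge is now at (288,192)-(365,195), with its front at the hood mouth, and the knob is at (296,131), still on the +y side.

```bash
python3 - <<'E'
from h import *
m=viewer.camera_model("wrist"); T=np.load("w2.npy"); q=[.5589,.0505,1.3070]
def back(px,z):
    d=T[:3,:3]@np.array([(px[0]-m["cx"])/m["fx"],-(px[1]-m["cy"])/m["fy"],-1]); o=T[:3,3]; return o+d*(z-o[2])/d[2]
def tor(P): c,s=np.cos(q[2]),np.sin(q[2]); d=P[:2]-np.array(q[:2]); return (d@[c,s],d@[-s,c])
for n,px,z in(("rl",(288,192),.087),("rr",(365,195),.087),("knob",(296,131),.147)): print(n,np.round(tor(back(px,z)),4))
E
```

```text
rl [-0.055   0.0362]
rr [-0.0567 -0.0384]
knob [-0.0221  0.0246]
```

```bash

python3 -m creep '[[[-24,6,0,0,0,0],[-24,6,0,0,0,0],[-23,6,0,0,0,0],[6,24,0,0,0,0],[6,24,0,0,0,0]]]' >/dev/null; python3 st.py
python3 -m creep '[[[6,24,0,0,0,0],[5,18,0,0,0,0],[0,0,-20,0,0,0],[0,0,-20,0,0,0],[0,0,-10,0,0,0]]]'; python3 st.py
```

```text
tip rail [-0.0714  0.0809  0.1814] Frail [ 0.  -0.9 -0. ]
time: 8.62
tool_pos: [0.4508, -0.0393, 0.2783]
tool_rot: [-3.115, -0.55, 1.313]
contact_force: [-0.1, -1.0, -0.6]
opening: 0.0004
tip rail [-0.022   0.0862  0.1266] Frail [-1.  -0.1 -0.6]
```

```bash

python3 -m creep '[[[8,-2,4,0,0,0],[8,-2,4,0,0,0],[0,0,1,0,0,0]]]' >/dev/null; python3 st.py
python3 -m creep '[[[5,-1.3,0,0,0,0],[5,-1.3,0,0,0,0]]]' >/dev/null; python3 st.py
python3 -m creep '[[[5,-1.3,0,0,0,0],[5,-1.3,0,0,0,0]]]' >/dev/null; python3 st.py
python3 -m creep '[[[5,-1.3,0,0,0,0],[5,-1.3,0,0,0,0]]]' >/dev/null; python3 st.py
```

```text
tip rail [-0.0215  0.0707  0.133 ] Frail [-0.5 -0.6  0.4]
tip rail [-0.0219  0.0587  0.1344] Frail [ 0.1 -0.4  0.5]
tip rail [-0.022   0.0471  0.1356] Frail [0.7 3.8 3.9]
tip rail [-0.0218  0.0363  0.1363] Frail [-0.   3.   2.3]
```

```bash

python3 -m creep '[[[5,-1.3,-0.3,0,0,0],[5,-1.3,-0.3,0,0,0],[5,-1.3,-0.3,0,0,0]]]' >/dev/null; python3 st.py
python3 -m creep '[[[5,-1.3,-0.3,0,0,0],[5,-1.3,-0.3,0,0,0]]]' >/dev/null; python3 st.py
python3 -m creep '[[[4,-1,-0.3,0,0,0],[4,-1,-0.3,0,0,0]]]' >/dev/null; python3 st.py
python3 -m creep '[[[3,-0.8,-0.3,0,0,0]]]' >/dev/null; python3 st.py
```

```text
tip rail [-0.0215  0.0191  0.1356] Frail [-1.4  2.4  1.9]
tip rail [-0.0215  0.0075  0.1348] Frail [-1.1  1.7 -1.3]
tip rail [-0.0216 -0.0015  0.1332] Frail [-0.2  2.2 -1.3]
tip rail [-0.0216 -0.0044  0.1324] Frail [-1.4 10.2  5.4]
```

```bash

python3 -m creep '[[[2,-0.5,0,0,0,0]]]' >/dev/null; python3 st.py
python3 -m creep '[[[1,-0.2,0,0,0,0]]]' >/dev/null; python3 st.py
python3 -m creep '[[[-6,1.5,0,0,0,0],[-15,4,0,0,0,0],[-15,4,10,0,0,0],[-3,-10,25,0,0,0],[-3,-20,25,0,0,0]]]' >/dev/null; python3 st.py
python3 -m creep '[[[6,-30,10,0,0,0],[16,-30,0,0,0,0],[16,-20,0,0,0,0],[5,-10,0,0,0,0],[0,0,0,0,0,0]]]' >/dev/null; python3 st.py
python3 - <<'E'
from h import *
T=wristpose(); cv2.imwrite("pics/w3.png",viewer.read_camera("wrist")); np.save("w3.npy",T)
E
```

```text
tip rail [-0.0213 -0.0045  0.1321] Frail [-6.5 15.1 10.4]
tip rail [-0.0212 -0.004   0.1322] Frail [-3.8  6.9  4.9]
tip rail [-0.0499  0.0347  0.1894] Frail [-0.2 -1.6  0.3]
tip rail [-0.1319 -0.0361  0.207 ] Frail [ 0.1  1.  -0.1]
```

View pics/w3.png

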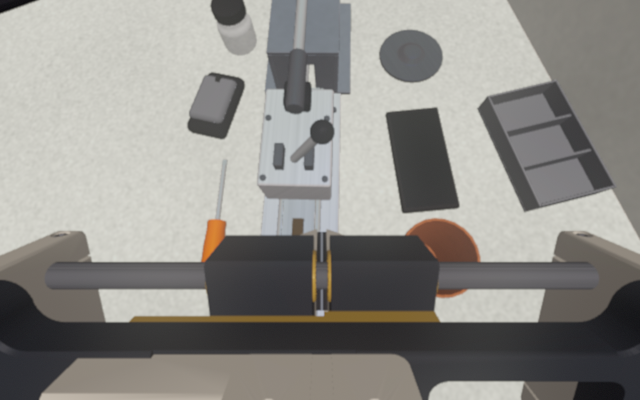

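The knob is now at (322,131), over on the -y side. The carriage's rear edge is at about (259,187)-(331,188).

```bash
python3 - <<'E'
from h import *
m=viewer.camera_model("wrist"); q=[.5589,.0505,1.3070]
def back(T,px,z):
    d=T[:3,:3]@np.array([(px[0]-m["cx"])/m["fx"],-(px[1]-m["cy"])/m["fy"],-1]); o=T[:3,3]; return o+d*(z-o[2])/d[2]
def tor(P): c,s=np.cos(q[2]),np.sin(q[2]); d=P[:2]-np.array(q[:2]); return (d@[c,s],d@[-s,c])
T=np.load("w3.npy")
for n,px,z in(("rl",(259,187),.087),("rr",(331,188),.087),("knob",(322,131),.147)): print(n,np.round(tor(back(T,px,z)),4))
for y in(.0312,.0226,-.0226,-.0312): print(y,proj(m,rail(q,(-.0258,y,.147)),T).round(1))
a=cv2.imread("pics/w2.png")[80:210,260:400];b=cv2.imread("pics/w3.png")[80:210,235:375]
cv2.imwrite("pics/cmp.png",cv2.resize(np.hstack([a,b]),None,fx=2.8,fy=2.8,interpolation=cv2.INTER_CUBIC))
viewer_m=viewer.read_camera("top"); cv2.imwrite("pics/top2c.png",cv2.resize(viewer_m[130:230,185:375],None,fx=4,fy=4,interpolation=cv2.INTER_CUBIC))
E
```

```text
rl [-0.0566  0.0351]
rr [-0.0569 -0.0407]
knob [-0.0241 -0.0324]
0.0312 [[250.2 132.5]]
0.0226 [[259.8 132.5]]
-0.0226 [[310.8 132.7]]
-0.0312 [[320.6 132.7]]
```

View pics/cmp.png

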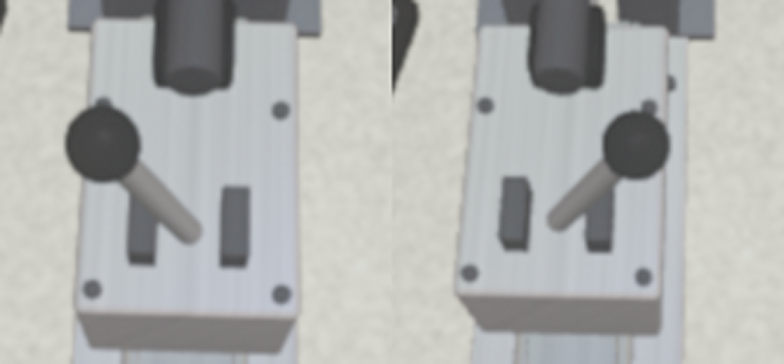

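```bash
python3 st.py; python3 - <<'E'
from cell import robot
print(robot.observe()["time"], robot.hand_in())
E
```

```text
tip rail [-0.13   -0.0342  0.2069] Frail [-0.3  0.8 -0.2]
the job is handed in; nothing more can be done
11.1333 None
```

The carriage is pressed lightly against the end stop inside the small hood, and the clamp lever is thrown right over to the -y side. I handed the job in at 11.1 s.

- **Freeing the carriage:** I pushed the rear face with the closed, tilted fingers at about 10 N, a little under the 11–15 N given. It came free at roughly 0.05 to 0.06 travel, and the force fell to about 4 N.
- **Reaching the stop:** I ran it on in 2 mm steps until the push rose to about 8 N, at a travel of about 0.134. That is roughly 4 N on the buffer, well under the 10 N limit. I then backed off.
- **Throwing the lever:** I pushed the knob sideways until it met its stop, where the force jumped from about 2 N to 15 N. This also put up to 6.5 N on the carriage along the rail for a moment.

**Last checks:**
- **Knob:** it measures y = -32 mm in the rail's frame, against -31 mm expected at the stop.
- **Carriage:** its rear face reads within about 1 mm of where it was before the lever throw, which is within what I can measure. I did not probe the buffer again after the throw.
- **Arm:** the tool is clear, with about 1 N or less (sensor noise) on it.
- **Bystanders:** I moved nothing near them on purpose, and the last wrist picture shows nothing disturbed. I did not measure their positions again, and I did not look at the final overhead picture I saved.

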